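# Index the tilted welding positioner a quarter turn with its parkable spring pin

### The job

Index the welding positioner by one quarter turn so that the lug of the tube clamped on its faceplate points to the side where the tin of welding rods stands, to the left or to the right. Pull the spring pin out by its T-bar and turn it into a rest notch so that it stays out by itself, turn the faceplate round by its handle, then let the pin spring fully home in the next index hole so that the plate is locked again. Do not knock over or shove anything else on the table.

Things in the scene. Friction and masses are not known exactly. Their poses are not given: they have to be found in the camera images.
- positioner: grey welding positioner, fixed to the table: foot plate 250 x 210 mm on four 40 mm levelling feet. Origin on the table under the faceplate's centre, which is 168 mm up. x is level and points to its back (away from the robot), y to its left, z up. The round steel faceplate, 230 mm across, is tilted 26 degrees towards the robot. Low strap clamps hold a lying brown tube (58 mm thick, 80 mm long)
- plate_centre (a point): centre of the faceplate's upper face, on its turning axis; does not turn with the plate. z: the face's outward normal, up and leaning 26 degrees from vertical towards the robot; x: up the slope, away from the robot; y: level, to the positioner's left. The spring pin stands in a fixed grey bracket over the plate's low front edge, parallel to z, at x = -0.100
- faceplate (a joint): turn of the faceplate about its normal, rad, positive counter-clockwise seen from above. 0 at the start, locked, lug pointing down the slope. Index holes at -pi/2, 0, +pi/2; stops at +-1.85. The lug points to the positioner's left (+y) at -pi/2 and to its right (-y) at +pi/2. With the pin out it turns with about 3 N at the handle and stays where it is left
- pin (a joint): how far the spring pin is drawn out along its axis, m: 0 fully home (nose 8 mm deep in the hole), 0.008 nose riding on the plate between holes, about 0.011 parked in a rest notch, 0.014 clears the sleeve's teeth, 0.019 end of travel. The spring pulls it home with 7 N at 0, 13 N at the end. Its round nose pulls the plate true if let go within 2 mm (0.02 rad) of a hole
- pin_turn (a joint): turn of the T-bar about the pin's axis, rad, 0 at the start, up to +-1.6; possible only when drawn out 0.014 or more. A cross pin under the T-bar, parallel to it, sits in the castellated sleeve: in a deep slot at 0 (pin can go home) or in a shallow rest notch, 3 mm deep, at +1.05 or -1.05 (60 degrees either way; within about 0.15 it drops in by itself when let down)
- pin_bar (a point): centre of the T-bar of the spring pin: a round dark steel bar 13 mm thick, 54 mm long, 67 mm above the face with the pin home. x lies along the bar (at pin_turn 0 up and down the slope: grip it across y), z along the pin's axis outward, the way to pull. The top of the sleeve, 40 mm across, is 30 mm below the bar's centre with the pin home. Opening more than 50 mm is not needed
- handle_grip (a point): grip point of the turning handle: black, round, 21 to 25 mm thick, 78 mm tall, upright on the face 80 mm from its centre, opposite the lug (so up the slope at the start). It revolves freely on its stud: the gripper need not turn with it. The point is on the handle's axis, 50 mm above the face; z along the face's normal, x and y turn with the grip
- lug_tip (a point): middle of the outer edge of the lug, a flat 10 mm thick and 50 mm wide plate welded to the brown tube; 59 mm from the faceplate's axis, 10 mm above its face; turns with the plate
- rod_tin: yellowish tin with welding rods standing in it, 72 mm across, 203 mm tall with the rods; origin at the centre of its underside. It stands to the left or to the right of the positioner, well clear; its side (sign of its y in the positioner's frame) tells where the lug must point
- cap: bystander: stepped brown cap standing on its flange, 64 mm across, 55 mm tall, on the other side; origin at the centre of its underside
- chip_hammer: bystander: chipping hammer with a spring handle, 220 mm, lying flat; origin at the middle of its underside
- square: bystander: small flat weld square, 85 x 85 x 17 mm; origin at the middle of its underside
- bush: bystander: solid round bush 38 mm thick, 58 mm long, lying beside the positioner; origin at the middle of its underside
- stub: bystander: headed stub pin 25 mm thick, 36 mm long, lying beside the positioner; origin at the middle of its underside
- bent_pipe: bystander: bent piece of pipe 20 mm thick, 76 mm long, lying beside the positioner; origin at the middle of its underside
Mind the look-alikes: they are no part of the job. There is more than one size of the rod_tin; the job needs the largest.

How it is judged:
On the way, in this order (a step that is already met when the one before it is completed fails the run):
1. the spring pin is drawn out and parked in a rest notch, staying out with nothing touching it (value of joint pin between 0.0085 and 0.0135 m and (value of joint pin_turn above 0.8 rad or value of joint pin_turn below -0.8 rad) and contact force between the fingers and pin below 0.2 N), for 0.2 s.
2. the faceplate is turned most of a quarter turn, the lug going to the rod tin's side (((value of joint faceplate below -1.2 rad and y of rod_tin in the frame of positioner above 0 m) or (value of joint faceplate above 1.2 rad and y of rod_tin in the frame of positioner below 0 m))), for 0.1 s.
At the end, for the whole second after the job is handed in: the faceplate stands still a quarter turn from its start (within 2 degrees), the lug pointing to the side where the rod tin stands, and the spring pin is fully home in the hole (drawn out less than 2.5 mm) (((value of joint faceplate between -1.607 and -1.535 rad and y of rod_tin in the frame of positioner above 0 m) or (value of joint faceplate between 1.535 and 1.607 rad and y of rod_tin in the frame of positioner below 0 m)) and value of joint pin below 0.0025 m and velocity of joint faceplate between -0.02 and 0.02 rad/s); the robot touches nothing.
It fails at once if the rod tin or the standing cap is tipped (angle between any of rod_tin, cap's own z axis and vertical above 0.4 rad).
It fails at once if another thing on the table is shoved by more than 4 cm (distance of any of rod_tin, cap, chip_hammer, square, bush, stub, bent_pipe from where it was at the start of the episode above 0.04 m).
It also fails if it takes over 67 s, if anything falls off the work surface, if the arm or the gripper's body presses on something with over 40 N, if the wrist force passes 120 N, or if a joint passes its speed limit or range.

### The arm

A 7-joint arm with a two-finger parallel gripper is mounted at the origin on a cart in front of the work surface, level with it; the furniture and walls round the work are solid. World frame = base frame: x ahead of the robot, y to its left, z up, the work surface at z = 0. Lengths are in m, angles in rad, forces in N, time in s.
With the tool pointing down it reaches from about 0.4 to 0.85 m from the base axis. Payload 4.4 kg.
Tool frame: the origin (TCP) lies midway between the tips of the shut fingers; the grasp point (between the pads) lies 19 mm behind it (r.grasp_offset is the distance from the TCP to the grasp point, in m); z points along the fingers, y is the line along which they close (so a half turn about z gives the same grasp; the last joint's range is limited). The gripper opens to 94 mm and grips with 3 to 60 N. Pads are 16 mm wide; open, the fingers measure 119 mm over their backs; the gripper's body (75 mm by 177 mm) begins 78 mm behind the grasp point.
Start: joints at [-1.202, 0.628, 0.038, 1.517, -0.027, 0.996, -0.02], TCP at [0.274, 0.59, 0.205] pointing down, gripper open.
Joint ranges: [-3.06, 3.06], [-0.37, 2.12], [-1.25, 1.32], [0.18, 2.47], [-1.1, 4.24], [0.23, 1.98], [-2.94, 2.94]. Speed limits (rad/s): [2.57, 2.57, 3.14, 3.14, 3.14, 3.14, 3.14].

### API

Orientations are given as a unit quaternion [x, y, z, w].
In Python, from rig import r gives the robot as it stands.
- The arm moves only by the shell command python3 -m jog 'ROWS' [OPENING]. ROWS is text: rows parted by semicolons, each of 6 numbers parted by spaces: the shift along the world's x, y, z in m, then the turn, a rotation vector about the world's x, y, z in degrees. A call has 1 to 20 rows; each row is the pose to reach, as a shift and turn from the pose commanded when the call began; what a row does not reach only later rows make up. A row lasts 1/12 s, in which the tool goes at most 41.7 mm and 7.16 degrees, less where a joint would pass 70% of its speed; a pose out of reach is approached as far as the arm can. A call with a gripper value outside its range is refused whole. OPENING is the opening, from -1 (shut) to 1 (fully open), set as the call begins (- or left out, the last holds). The fingers move at their own pace and stop on an object; the grip force is fixed at half the most. Time passes only in rows, so rows that repeat a pose let the fingers close. It gives the time, the measured TCP pose, the force, the opening and the grip force at its end, in the units of the state.
- r.get_state(): the state, without advancing time (a new reading comes with each control period).
- r.snapshot(name): name is "scene" or "top" or "wrist"; returns (picture, depth): 480x640x3 uint8, blue, green, red; 480x640 float32, m along the optical axis (not along the pixel's ray), 0 where there is no reading.
- r.calibration(name): a dict with "intrinsics" (3x3 intrinsics, pixels), "k1" (the pictures are not rectified: a ray, as slopes to the right and down, at radius r is drawn at 1 + k1 r^2 times it, then the intrinsics apply), "extrinsics" (4x4, takes a point from world to camera coordinates). Camera axes: x right, y down, z forward; pixel columns grow to the right and rows downward; lengths in m; the calibration is good to about 2 mm. A picture is of the moment at which its call begins: read the wrist's pose just before it. calibration takes no time and is no camera call; for the wrist camera it gives the pose at the moment of the call.
- r.hand_in(): hands the job in; it is judged then, once.
Trained networks look in the newest picture that a camera, given by its name, has taken for a name from the list of things; names that differ only in an ending like _2 or _b are one class to them, and where a whole thing is asked for, a point or a joint stands for the part that bears it (a point fixed in the world has none). Each returns a list of dicts, best first, with "p" (0 to 1); they miss things now and then, are a little off and sometimes report something else, mostly with a low value. They report only what shows in the picture. A call takes as long as a camera call. They do not tell look-alikes from the thing itself.
- r.look_for(camera, label): "box" ([left, top, right, bottom] in pixels, round what is visible of it).
- r.spot_point(camera, label): "at" ([row, column] in pixels: a listed point, or the origin of a listed thing).
The state is a dict: "time_s": time; "joints": joint angles; "qvel": joint speeds; "effort": joint torques, N m; "eef_pos": TCP position; "ee_rot": TCP orientation; "ft_force": force on the tool from outside, world axes, zero at the start; "wrist_torque": the same for the moment, N m; "finger_gap": finger opening in m; "gripper_force": force on a finger pad.
Only numpy, scipy, OpenCV 4.12 (cv2) and the standard library are available. Lean on these libraries where they do the work, as an engineer would, in place of code of your own. Each camera call takes 0.05 s, during which the arm holds its last target. There are 200 camera calls.

## Working session

There is one attempt and no reset: what is moved stays moved. The work goes in short steps, Python scripts to look and compute and a shell command to move; the robot and the scene stay as the last step left them, time stands still between calls to the robot, and variables do not carry over. Pictures are saved under pics/ and viewed, at most 10 in all, crops included, and the job is handed in when it is done.

```bash
mkdir -p pics; ls; cat > h.py <<'E'
import numpy as np, cv2
from rig import r
from scipy.spatial.transform import Rotation as R
def cam(n):
    c=r.calibration(n); return np.array(c["intrinsics"]),c["k1"],np.array(c["extrinsics"])
def ray(n,px,py,c=None):
    K,k1,E=c or cam(n)
    d=np.array([(px-K[0,2])/K[0,0],(py-K[1,2])/K[1,1]]);u=d.copy()
    for _ in range(10): u=d/(1+k1*(u@u))
    Ei=np.linalg.inv(E); return Ei[:3,3],Ei[:3,:3]@np.array([u[0],u[1],1.])
def proj(n,P,c=None):
    K,k1,E=c or cam(n); q=E[:3,:3]@np.asarray(P)+E[:3,3];u=q[:2]/q[2];u=u*(1+k1*(u@u))
    return K[0,0]*u[0]+K[0,2],K[1,1]*u[1]+K[1,2],q[2]
def deproj(n,px,py,dep,w=2,c=None):
    a=dep[int(py)-w:int(py)+w+1,int(px)-w:int(px)+w+1];a=a[a>0]
    if not len(a): return None
    o,d=ray(n,px,py,c);return o+d*np.median(a)
E
python3 - <<'E'
from h import *
print({k:np.round(v,3) for k,v in r.get_state().items()})
L=["positioner","plate_centre","pin_bar","handle_grip","lug_tip","rod_tin","cap","chip_hammer","square","bush","stub","bent_pipe"]
for n in ["scene","top"]:
    im,d=r.snapshot(n);cv2.imwrite(f"pics/{n}0.png",im);np.save(n+"_d.npy",d)
    for l in L:
        for s in r.spot_point(n,l)[:3]:
            if s["p"]<.3: continue
            y,x=s["at"];P=deproj(n,x,y,d)
            print(n,l,round(s["p"],2),round(x),round(y),None if P is None else P.round(3))
E
```

```text
pics
{'time_s': np.float64(0.0), 'joints': array([-1.202,  0.629,  0.038,  1.518, -0.027,  0.996, -0.02 ]), 'qvel': array([-0.   , -0.001, -0.001, -0.   ,  0.   , -0.001, -0.   ]), 'effort': array([-0.0000e+00, -5.4974e+01,  1.1440e+00, -1.8662e+01, -5.2000e-02,
        2.4000e-02,  0.0000e+00]), 'eef_pos': array([0.273, 0.589, 0.205]), 'ee_rot': array([ 0.216,  0.976, -0.001, -0.   ]), 'ft_force': array([-0.024, -0.358,  0.308]), 'wrist_torque': array([-0.022, -0.015, -0.005]), 'gripper_force': np.float64(0.0), 'finger_gap': np.float64(0.094)}
scene positioner 0.6 342 286 [ 0.59  -0.027  0.051]
scene positioner 0.57 314 249 [0.523 0.015 0.184]
scene plate_centre 0.86 344 232 [ 0.614 -0.011  0.196]
scene pin_bar 0.7 316 245 [0.532 0.015 0.19 ]
scene lug_tip 0.83 332 247 [0.599 0.014 0.152]
scene rod_tin 0.96 214 276 [0.46  0.316 0.009]
scene rod_tin 0.86 239 255 [0.576 0.333 0.011]
scene rod_tin 0.65 247 232 [0.668 0.387 0.026]
scene cap 0.73 454 318 [ 0.692 -0.297  0.012]
scene cap 0.33 247 233 [0.668 0.387 0.026]
scene chip_hammer 0.88 380 362 [ 0.463 -0.218 -0.   ]
scene chip_hamm
[... 314 characters left out ...]
7]
top plate_centre 0.93 345 225 [0.636 0.016 0.226]
top plate_centre 0.45 345 253 [0.587 0.01  0.139]
top handle_grip 0.57 348 194 [0.691 0.01  0.273]
top rod_tin 0.93 185 221 [0.676 0.391 0.078]
top rod_tin 0.72 214 304 [0.48  0.33  0.005]
top rod_tin 0.64 208 261 [0.58  0.336 0.074]
top cap 0.76 451 214 [ 0.702 -0.269  0.019]
top chip_hammer 0.97 432 303 [ 0.478 -0.214 -0.001]
top chip_hammer 0.34 188 220 [0.677 0.385 0.082]
top square 0.87 164 295 [0.503 0.454 0.017]
top square 0.52 346 193 [0.695 0.014 0.271]
top bush 0.71 268 225 [0.674 0.195 0.034]
top stub 0.52 394 219 [ 0.659 -0.097  0.174]
top bent_pipe 0.82 289 284 [0.529 0.143 0.018]
top bent_pipe 0.36 342 253 [0.588 0.017 0.139]
```

View pics/scene0.png

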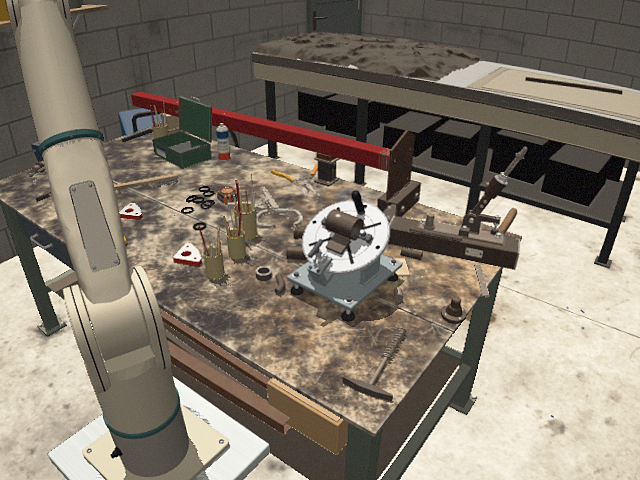

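View pics/top0.png

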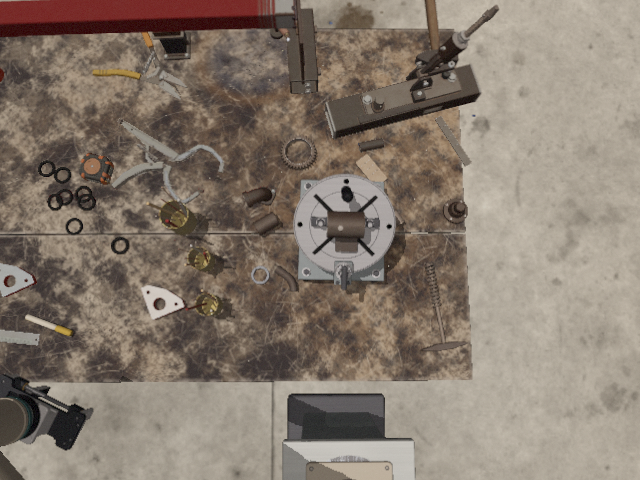

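The pictures show three rod tins in the top view, at (175,215), (202,261) and (208,305). All of them stand left of the positioner (345,225), and the cap is on the right at (455,210). The far tin at (175,215) looks largest. I'll fit the plate and check the tin sizes, with a crop to confirm.

```bash
python3 - <<'E'
from h import *
def cloud(n):
    d=np.load(n+"_d.npy");K,k1,E=cam(n)
    v,u=np.mgrid[0:480,0:640];p=np.stack([(u-K[0,2])/K[0,0],(v-K[1,2])/K[1,1]],-1).astype(float);q=p.copy()
    for _ in range(10): q=p/(1+k1*(q**2).sum(-1,keepdims=True))
    X=np.dstack([q,np.ones(d.shape)])*d[...,None];Ei=np.linalg.inv(E)
    P=X@Ei[:3,:3].T+Ei[:3,3];P[d==0]=np.nan;return P
rng=np.random.default_rng(0)
for n in ["top","scene"]:
    P=cloud(n).reshape(-1,3);P=P[np.isfinite(P[:,0])]
    S=P[(abs(P[:,0]-.63)<.16)&(abs(P[:,1])<.16)&(P[:,2]>.09)&(P[:,2]<.26)]
    best=0
    for _ in range(2000):
        a=S[rng.choice(len(S),3,False)];m=np.cross(a[1]-a[0],a[2]-a[0]);m/=np.linalg.norm(m)+1e-12;m*=np.sign(m[2])
        if abs(np.degrees(np.arccos(m[2]))-26)>5: continue
        k=abs((S-a[0])@m)<.004
        if k.sum()>best: best=k.sum();I=S[k]
    for _ in range(3):
        c=I.mean(0);m=np.linalg.svd(I-c)[2][2];m*=np.sign(m[2]);I=S[abs((S-c)@m)<.004]
    y=np.cross([0,0,1],-np.array([m[0],m[1],0]));y=np.cross([0,0,1],[-m[0],-m[1],0]);y/=np.linalg.norm(y);x=np.cross(y,m)
    q=np.c_[(I-c)@x,(I-c)@y].astype(np.float32);q=q[np.linalg.norm(q,axis=1)<.14]
    (cx,cy),rr=cv2.minEnclosingCircle(q)
    C=c+x*cx+y*cy
    print(n,len(I),"tilt",np.degrees(np.arccos(m[2])),"yaw",np.degrees(np.arctan2(-m[1],-m[0]))-0,"C",C.round(4),"r",rr)
    for t in [(.676,.391),(.59,.336),(.48,.325)]:
        k=P[(np.hypot(P[:,0]-t[0],P[:,1]-t[1])<.055)&(P[:,2]>.03)];print("tin",t,k.min(0).round(3),k.max(0).round(3),len(k))
a=cv2.imread("pics/scene0.png")[150:290,170:420];b=cv2.imread("pics/top0.png")[160:330,130:430]
a=cv2.resize(a,(780,437)[:2])[:,:];a=cv2.resize(a,(500,280));b=cv2.resize(b,(500,283));cv2.imwrite("pics/crop.png",cv2.resize(np.vstack([a,b]),(532,599)))
E
```

```text
top 5637 tilt 25.967981457448765 yaw -1.5329374121900525 C [0.6468 0.0132 0.1673] r 0.11546937376260757
tin (0.676, 0.391) [0.649 0.379 0.03 ] [0.726 0.445 0.206] 500
tin (0.59, 0.336) [0.56  0.327 0.03 ] [0.614 0.388 0.159] 338
tin (0.48, 0.325) [0.452 0.308 0.031] [0.506 0.367 0.157] 294
scene 3048 tilt 25.995317797729474 yaw -1.5813932292734205 C [0.6364 0.0082 0.1612] r 0.12688498198986053
tin (0.676, 0.391) [0.649 0.375 0.03 ] [0.726 0.445 0.202] 607
tin (0.59, 0.336) [0.559 0.32  0.03 ] [0.617 0.386 0.157] 470
tin (0.48, 0.325) [0.449 0.305 0.031] [0.507 0.364 0.153] 546
```

View pics/crop.png

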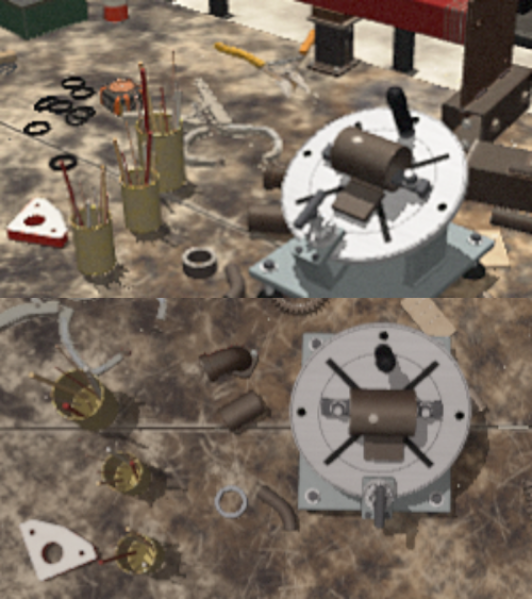

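The far tin (175,215) measures about 0.20 m tall and 72 mm wide. The other two are about 0.157 m tall, so the far one is the job's tin. It stands on the left, so the faceplate goes to -π/2 and the handle swings to the right. The top-view fit gives centre (0.647, 0.013, 0.167) and yaw -1.55°.

```bash
cat > plan.py <<'E'
from h import *
yaw=np.radians(-1.55);t=np.radians(26);C=np.array([.6468,.0132,.1676])
y=np.array([-np.sin(yaw),np.cos(yaw),0]);x=np.array([np.cos(yaw)*np.cos(t),np.sin(yaw)*np.cos(t),np.sin(t)]);n=np.cross(x,y)
def W(a,b,c): return C+a*x+b*y+c*n
def tgt(G,az):  # grasp point G, tool y at az deg in the plate frame (0=x,90=y)
    a=np.radians(az);ty=np.cos(a)*x+np.sin(a)*y;tz=-n;tx=np.cross(ty,tz)
    return G+r.grasp_offset*tz,R.from_matrix(np.c_[tx,ty,tz])
def show(G,az,p0=None,q0=None):
    s=r.get_state();p0=s["eef_pos"] if p0 is None else p0;q0=R.from_quat(s["ee_rot"] if q0 is None else q0)
    p,q=tgt(G,az);print("shift mm",((p-p0)*1e3).round(1),"rot",np.degrees((q*q0.inv()).as_rotvec()).round(2))
def inplate():
    s=r.get_state();q=R.from_quat(s["ee_rot"]);G=s["eef_pos"]-r.grasp_offset*q.as_matrix()[:,2]
    ty=q.as_matrix()[:,1];print("grasp in plate mm",[round(1e3*float((G-C)@v),1) for v in(x,y,n)],"az",round(float(np.degrees(np.arctan2(ty@y,ty@x))),2),"tilt err",round(float(np.degrees(np.arccos(min(1,-q.as_matrix()[:,2]@n)))),2),"j7",s["joints"][6].round(2),"F",s["ft_force"].round(1),"gap",round(float(s["finger_gap"]),4))
E
python3 -c "
from plan import *
print('n',n.round(4),'x',x.round(4),'y',y.round(4));show(W(-.1,0,.067+.12),90)"
```

```text
n [-0.4382  0.0119  0.8988] x [ 0.8985 -0.0243  0.4384] y [0.027  0.9996 0.    ]
shift mm [ 209.5 -571.9   69.5] rot [ -5.99 -25.48  22.96]
```

```bash
python3 -m jog '0 0 0.04 0 0 0;0 0 0.08 0 0 0;0 0 0.12 0 0 0;0.03 -0.04 0.14 0 0 0;0.05 -0.08 0.14 0 0 0;0.07 -0.12 0.14 0 0 4;0.09 -0.16 0.14 0 0 8;0.11 -0.2 0.14 0 0 12;0.13 -0.24 0.14 0 0 16;0.15 -0.28 0.14 0 0 20;0.16 -0.32 0.14 -1 -3 22;0.17 -0.36 0.14 -2 -8 23;0.18 -0.4 0.14 -3 -13 23;0.19 -0.44 0.13 -4 -18 23;0.2 -0.48 0.12 -5 -23 23;0.205 -0.52 0.1 -6 -25.5 23;0.21 -0.56 0.08 -6 -25.5 23;0.21 -0.572 0.07 -6 -25.5 23;0.21 -0.572 0.07 -6 -25.5 23;0.21 -0.572 0.07 -6 -25.5 23' 1; python3 - <<'E'
from plan import *
inplate();show(W(-.1,0,.187),90)
im,d=r.snapshot("wrist");cv2.imwrite("pics/w1.png",im);np.save("w1d.npy",d)
for l in ["pin_bar","plate_centre","handle_grip"]:
  for s in r.spot_point("wrist",l)[:2]:
    yy,xx=s["at"];P=deproj("wrist",xx,yy,d);print(l,s["p"],xx,yy,None if P is None else [round(1e3*float((P-C)@v),1) for v in(x,y,n)])
print(proj("wrist",W(-.1,0,.067)))
E
```

```text
time_s: 2.97
eef_pos: [0.4824, 0.0139, 0.2741]
ee_rot: [0.016, 0.975, -0.004, 0.224]
ft_force: [-0.1, -0.7, -0.5]
finger_gap: 0.0942
gripper_force: 0.0
grasp in plate mm [-101.0, -3.7, 186.6] az 89.72 tilt err 0.26 j7 1.26 F [-0.1 -0.7 -0.5] gap 0.0942
shift mm [0.8 3.7 0.8] rot [ 0.06 -0.16  0.35]
pin_bar 0.73 325.6 248.8 [-98.8, 6.0, 75.4]
plate_centre 0.86 322.3 320.7 [-15.1, 5.3, 33.9]
handle_grip 0.57 326.7 418.3 [-123.0, 4.0, 284.7]
(np.float64(315.842524550268), np.float64(243.45087442294553), np.float64(0.2924822879960368))
```

View pics/w1.png

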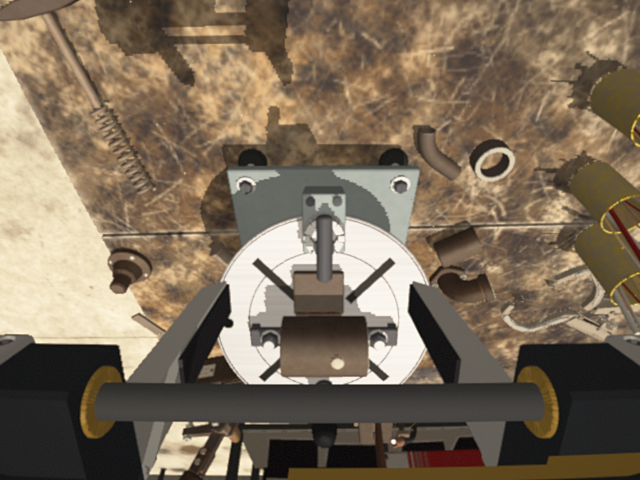

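The bar shows in the centre at (324,248), 6 mm left of the estimate, but the arm was still settling. I'll measure again at rest.

```bash
cat > look.py <<'E'
from plan import *
import sys
c=cam("wrist");im,d=r.snapshot("wrist");cv2.imwrite(f"pics/{sys.argv[1]}.png",im)
inplate()
for l in ["pin_bar","plate_centre","handle_grip","lug_tip"]:
  for s in r.spot_point("wrist",l)[:2]:
    yy,xx=s["at"];P=deproj("wrist",xx,yy,d,c=c);print(l,round(s["p"],2),round(xx),round(yy),None if P is None else [round(1e3*float((P-C)@v),1) for v in(x,y,n)])
# steep round bar: points 60..110 above face near the pin
v,u=np.mgrid[150:400:2,200:460:2];pts=[]
for a,b in zip(u.ravel(),v.ravel()):
    if d[b,a]>0:
        o,q=ray("wrist",a,b,c);pts.append(o+q*d[b,a])
Q=(np.array(pts)-C)@np.c_[x,y,n]*1e3
k=Q[(abs(Q[:,0]+100)<45)&(abs(Q[:,1])<45)&(Q[:,2]>62)&(Q[:,2]<110)]
print("bar pts",len(k),"x",np.percentile(k[:,0],[1,99]).round(1),"y",np.percentile(k[:,1],[1,99]).round(1),"ztop",np.percentile(k[:,2],90).round(1))
if len(k)>10: print("bar dir az",np.degrees(np.arctan2(*np.linalg.svd(k[:,:2]-k[:,:2].mean(0))[2][0][::-1])).round(1),"mean",k.mean(0).round(1))
k=Q[(abs(Q[:,2])<4)&(np.hypot(Q[:,0],Q[:,1])<130)];print("face pts",len(k),"n",np.median(k[:,2]).round(1),"y",np.percentile(k[:,1],[.5,99.5]).round(1))
E
python3 -m jog '0 0 0 0 0 0;0 0 0 0 0 0;0 0 0 0 0 0;0 0 0 0 0 0' ; python3 look.py w2; python3 - <<'E'
from plan import *
print(proj("top",W(-.1,0,.0735)),proj("top",W(-.1,.006,.0735)))
im=cv2.imread("pics/top0.png");print(im[268:276:2,336:352].sum(-1))
E
```

```text
time_s: 3.5
eef_pos: [0.4839, 0.0182, 0.2757]
ee_rot: [0.012, 0.974, -0.003, 0.225]
ft_force: [-0.4, -0.3, 0.6]
finger_gap: 0.0938
gripper_force: 0.0
grasp in plate mm [-99.2, 0.4, 187.4] az 90.09 tilt err 0.04 j7 1.26 F [-1.3 -0.3  0.1] gap 0.0941
pin_bar 0.74 319 245 [-101.8, 1.9, 74.3]
plate_centre 0.86 317 321 [-17.2, 0.2, 37.6]
handle_grip 0.85 317 416 [-124.2, 1.3, 284.3]
handle_grip 0.28 427 144 [-176.0, 123.1, -79.0]
lug_tip 0.57 315 271 [-80.6, -1.6, 73.9]
bar pts 266 x [-126.5  -74.1] y [-7.1  7.2] ztop 74.8
bar dir az 0.2 mean [-101.3    0.4   72.9]
face pts 4733 n 0.8 y [-103.   105.4]
(np.float64(343.9884474307348), np.float64(278.94213875752865), np.float64(1.1359003765221058)) (np.float64(341.2159513899327), np.float64(278.884663568145), np.float64(1.135876954270711))
[[384 471 501 485 436 320 234 246 266 244 209 248 413 480 342 319]
 [417 474 501 423 337 228 202 247 255 228 197 262 326 321 412 285]
 [512 517 281 296 390 340 228 235 243 224 187 185 250 295 301 303]
 [474 483 401 333 432 267 214 233 236 214 185 182 295 325 338 360]]
```

The model agrees with the wrist camera to about 1 mm. Going down onto the bar.

```bash
python3 -m jog '0.012 0 -0.027 0 0 0;0.025 -0.001 -0.054 0 0 0;0.038 -0.001 -0.081 0 0 0;0.046 -0.001 -0.097 0 0 0;0.051 -0.001 -0.107 0 0 0;0.051 -0.001 -0.107 0 0 0;0.051 -0.001 -0.107 0 0 0;0.051 -0.001 -0.107 0 0 0' 0.1; python3 -c "
from plan import *
inplate()"; python3 -m jog '0 0 0 0 0 0;0 0 0 0 0 0;0 0 0 0 0 0;0 0 0 0 0 0;0 0 0 0 0 0;0 0 0 0 0 0;0 0 0 0 0 0;0 0 0 0 0 0' -1;python3 -c "
from plan import *
inplate()"
```

```text
time_s: 4.42
eef_pos: [0.5331, 0.0142, 0.1711]
ee_rot: [0.013, 0.974, -0.006, 0.224]
ft_force: [-0.4, -0.3, 0.5]
finger_gap: 0.052
gripper_force: 0.0
grasp in plate mm [-100.6, -1.9, 71.8] az 90.07 tilt err 0.33 j7 -0.14 F [-0.4 -0.3  0.5] gap 0.052
time_s: 5.08
eef_pos: [0.5327, 0.0159, 0.1724]
ee_rot: [0.012, 0.974, -0.005, 0.225]
ft_force: [-2.9, 3.4, 7.1]
finger_gap: 0.0156
gripper_force: 30.0
grasp in plate mm [-100.4, -0.3, 73.2] az 90.24 tilt err 0.24 j7 -0.13 F [-2.9  3.4  7.1] gap 0.0156
```

```bash
python3 -m jog '-0.002 0 0.004 0 0 0;-0.004 0 0.008 0 0 0;-0.006 0 0.012 0 0 0;-0.007 0 0.015 0 0 0;-0.007 0 0.015 0 0 0;-0.007 0 0.015 0 0 0'; python3 look.py w3
```

```text
time_s: 5.58
eef_pos: [0.5259, 0.0161, 0.1864]
ee_rot: [0.012, 0.975, -0.005, 0.224]
ft_force: [6.0, 3.8, -10.3]
finger_gap: 0.0157
gripper_force: 30.0
grasp in plate mm [-100.5, -0.3, 88.6] az 90.2 tilt err 0.22 j7 0.03 F [  6.1   4.3 -10.8] gap 0.0157
pin_bar 0.93 321 311 [-102.7, 1.6, 89.7]
plate_centre 0.77 322 380 [-18.1, 3.0, 25.5]
plate_centre 0.27 480 260 [-54.6, 180.0, -139.3]
handle_grip 0.23 463 148 [-175.9, 125.6, -80.8]
handle_grip 0.22 480 260 [-54.1, 180.3, -139.2]
lug_tip 0.9 315 318 [-99.2, -1.0, 89.6]
bar pts 1144 x [-126.7  -76. ] y [-18.   19.5] ztop 102.8
bar dir az -0.7 mean [-105.6    0.9   90.4]
face pts 3541 n 0.7 y [-88.6 106.4]
```

The pin is drawn about 16 mm, with a pull of about 12 N. Turning it -60° about the pin axis.

```bash
python3 -m jog '0 0 0 2.2 0 -4.5;0 0 0 4.4 -0.1 -9;0 0 0 6.6 -0.2 -13.5;0 0 0 8.8 -0.2 -18;0 0 0 11 -0.3 -22.5;0 0 0 13.1 -0.4 -27;0 0 0 15.3 -0.4 -31.5;0 0 0 17.5 -0.5 -36;0 0 0 19.7 -0.5 -40.5;0 0 0 21.9 -0.6 -45;0 0 0 24.1 -0.7 -49.4;0 0 0 26.3 -0.7 -53.9;0 0 0 26.3 -0.7 -53.9;0 0 0 26.3 -0.7 -53.9;0 0 0 26.3 -0.7 -53.9'; python3 look.py w4
```

```text
time_s: 7.08
eef_pos: [0.5266, 0.0173, 0.1866]
ee_rot: [0.497, 0.839, 0.11, 0.193]
ft_force: [8.2, 5.9, -11.2]
finger_gap: 0.0154
gripper_force: 30.0
grasp in plate mm [-99.7, 0.7, 88.6] az 30.27 tilt err 0.43 j7 -0.97 F [  7.4   5.7 -10.3] gap 0.0154
pin_bar 0.88 320 308 [-101.8, 4.9, 89.7]
pin_bar 0.24 100 367 [-224.8, -237.1, -76.2]
plate_centre 0.88 437 326 [-17.6, 10.2, 36.3]
plate_centre 0.28 100 372 [-219.8, -234.2, -68.0]
handle_grip 0.66 451 92 [-52.9, 178.6, -138.3]
handle_grip 0.58 556 414 [-68.1, 47.7, 185.5]
lug_tip 0.73 370 289 [-58.0, 0.8, 4.7]
lug_tip 0.24 551 412 [-69.5, 47.6, 185.8]
bar pts 1144 x [-121.4  -85.5] y [-20.5  24.9] ztop 103.1
bar dir az -60.6 mean [-102.5    5.7   90.4]
face pts 3500 n 0.7 y [-88.4  98.6]
```

The bar has turned to -60°. Letting it down into the notch and opening.

```bash
python3 -m jog '0.001 0 -0.002 0 0 0;0.002 0 -0.0045 0 0 0;0.0025 0 -0.005 0 0 0;0.0025 0 -0.005 0 0 0;0.0025 0 -0.005 0 0 0'; python3 -c "
from plan import *
inplate()"; python3 -m jog '0 0 0 0 0 0;0 0 0 0 0 0;0 0 0 0 0 0;0 0 0 0 0 0;0 0 0 0 0 0;0 0 0 0 0 0' 0.06; python3 look.py w5
```

```text
time_s: 7.75
eef_pos: [0.5287, 0.0172, 0.1823]
ee_rot: [0.496, 0.839, 0.11, 0.194]
ft_force: [-0.8, 5.6, 2.7]
finger_gap: 0.0157
gripper_force: 30.0
grasp in plate mm [-99.7, 0.8, 83.9] az 30.3 tilt err 0.37 j7 -1.03 F [-0.8  5.6  2.7] gap 0.0157
time_s: 8.25
eef_pos: [0.5279, 0.0137, 0.1815]
ee_rot: [0.498, 0.838, 0.107, 0.194]
ft_force: [-0.4, 0.2, -0.6]
finger_gap: 0.0493
gripper_force: 0.0
grasp in plate mm [-100.5, -2.5, 83.5] az 30.14 tilt err 0.41 j7 -1.03 F [ 0.7 -0.3  0.5] gap 0.0498
pin_bar 0.7 329 308 [-98.7, 3.5, 84.7]
plate_centre 0.73 442 324 [-17.7, 9.8, 33.3]
plate_centre 0.32 563 415 [-68.2, 45.8, 181.0]
handle_grip 0.69 566 413 [-67.1, 46.1, 180.2]
lug_tip 0.66 370 290 [-83.3, 18.4, 73.8]
bar pts 1459 x [-136.6  -75.3] y [-20.6  24.9] ztop 103.8
bar dir az 29.8 mean [-102.8    3.5   87.4]
face pts 4504 n 0.7 y [-88.3  95.4]
```

The pin is parked, drawn about 11 mm with the bar at -60°. Backing off and moving over the handle.

```bash
python3 -m jog '-0.012 0 0.025 0 0 0;-0.024 0.001 0.05 0 0 0;-0.036 0.001 0.075 0 0 0;-0.036 0.001 0.075 0 0 0;-0.036 0.001 0.075 0 0 0' ; python3 -c "
from plan import *
inplate();show(W(.08,0,.15),45)"
```

```text
time_s: 8.92
eef_pos: [0.4922, 0.0155, 0.2592]
ee_rot: [0.498, 0.838, 0.108, 0.196]
ft_force: [-0.7, -0.6, -0.6]
finger_gap: 0.05
gripper_force: 0.0
grasp in plate mm [-98.7, -1.8, 168.9] az 30.15 tilt err 0.19 j7 -0.37 F [-0.7 -0.6 -0.6] gap 0.05
shift mm [169.   -2.7  61.4] rot [-6.39  0.04 13.4 ]
```

```bash
python3 look.py w6
```

```text
grasp in plate mm [-99.0, -2.7, 167.7] az 30.08 tilt err 0.26 j7 -0.38 F [-0.4  0.5 -0. ] gap 0.0501
pin_bar 0.87 323 254 [-99.0, 3.9, 84.7]
plate_centre 0.97 411 281 [-16.2, 9.2, 41.9]
handle_grip 0.8 500 346 [-79.6, 49.9, 254.3]
handle_grip 0.63 431 95 [-52.2, 180.4, -136.7]
lug_tip 0.87 356 253 [-58.8, -2.2, 1.5]
bar pts 340 x [-116.1  -84.4] y [-21.5  24.9] ztop 85.5
bar dir az -59.8 mean [-100.8    2.2   83.4]
face pts 4231 n 0.8 y [-110.8  107.8]
```

View pics/w6.png

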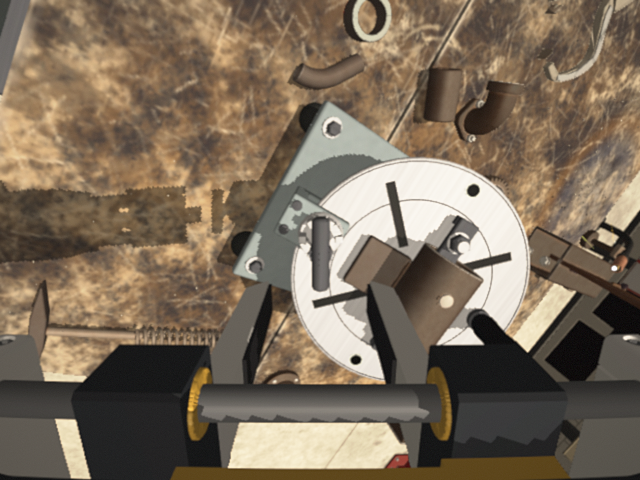

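The bar at (320,255) stays turned and raised with the fingers clear. The handle is at (485,325). Moving over it.

```bash
python3 -m jog '0.03 0 0.011 -1 0 2;0.06 0 0.022 -2.5 0 5;0.09 0 0.033 -4 0 8;0.12 0 0.044 -5 0 11;0.15 0 0.055 -6.4 0 13.4;0.169 -0.001 0.061 -6.4 0 13.4;0.169 -0.001 0.061 -6.4 0 13.4;0.169 -0.001 0.061 -6.4 0 13.4;0.169 -0.001 0.061 -6.4 0 13.4'; python3 look.py w7; python3 - <<'E'
from plan import *
c=cam("wrist");im,d=r.snapshot("wrist")
v,u=np.mgrid[200:480:2,150:500:2];L=[]
for a,b in zip(u.ravel(),v.ravel()):
    if d[b,a]>0: o,q=ray("wrist",a,b,c);L.append(o+q*d[b,a])
Q=(np.array(L)-C)@np.c_[x,y,n]*1e3
k=Q[(abs(Q[:,0]-80)<30)&(abs(Q[:,1])<30)&(Q[:,2]>45)&(Q[:,2]<90)];print(len(k),k.min(0).round(1),k.max(0).round(1))
k=k[k[:,2]>70];print(len(k),k.mean(0).round(1)) if len(k) else 0
E
```

```text
time_s: 9.92
eef_pos: [0.6596, 0.0146, 0.3157]
ee_rot: [0.385, 0.896, 0.082, 0.206]
ft_force: [0.2, 0.8, -0.5]
finger_gap: 0.0498
gripper_force: 0.0
grasp in plate mm [76.6, 1.7, 146.7] az 45.09 tilt err 0.35 j7 0.05 F [-0.6 -0.3 -0.9] gap 0.0495
pin_bar 0.73 229 124 [-39.7, 18.6, 10.5]
pin_bar 0.66 107 68 [-95.8, 2.4, 83.2]
handle_grip 0.96 325 260 [75.5, 8.1, 75.9]
lug_tip 0.55 193 125 [-61.3, -3.6, 1.0]
262 [67.9 -9.4 45.2] [90.8 12.5 80.2]
193 [78.9  2.  76.4]Traceback (most recent call last):
  File "look.py", line 15, in <module>
    print("bar pts",len(k),"x",np.percentile(k[:,0],[1,99]).round(1),"y",np.percentile(k[:,1],[1,99]).round(1),"ztop",np.percentile(k[:,2],90).round(1))
                               ~~~~~~~~~~~~~^^^^^^^^^^^^^^^
    return _quantile_unchecked(
        a, q, axis, out, overwrite_input, method, keepdims, weights)
    return _ureduce(a,
                    func=_quantile_ureduce_func,
    ...<5 lines>...
                    overwrite_input=overwrite_input,
                    method=method)
    r = func(a, **kwargs)
    result = _quantile(arr,
                       quantiles=q,
    ...<2 lines>...
                       out=out,
                       weights=wgt)
    slices_having_nans = np.isnan(arr[-1, ...])
                                  ~~~^^^^^^^^^
IndexError: index -1 is out of bounds for axis 0 with size 0
```

```bash
python3 -m jog '0.013 0 -0.027 0 0 0;0.025 0 -0.052 0 0 0;0.036 -0.001 -0.074 0 0 0;0.042 -0.001 -0.086 0 0 0;0.042 -0.001 -0.086 0 0 0;0.042 -0.001 -0.086 0 0 0;0.042 -0.001 -0.086 0 0 0;0.042 -0.001 -0.086 0 0 0';python3 -c "
from plan import *
inplate()"; python3 -m jog '0 0 0 0 0 0;0 0 0 0 0 0;0 0 0 0 0 0;0 0 0 0 0 0;0 0 0 0 0 0;0 0 0 0 0 0' -1;python3 -c "
from plan import *
inplate()
p0=W(.08,0,0)
for a in range(0,-95,-6): 
  b=np.radians(a);print(a,((W(.08*np.cos(b),.08*np.sin(b),0)-p0)).round(4))"
```

```text
time_s: 10.88
eef_pos: [0.7033, 0.0135, 0.2333]
ee_rot: [0.385, 0.895, 0.083, 0.209]
ft_force: [-0.5, -0.9, 0.4]
finger_gap: 0.05
gripper_force: 0.0
grasp in plate mm [79.6, 1.8, 53.1] az 45.01 tilt err 0.07 j7 -0.11 F [-0.5 -0.9  0.4] gap 0.05
time_s: 11.38
eef_pos: [0.7033, 0.0133, 0.2321]
ee_rot: [0.385, 0.895, 0.083, 0.208]
ft_force: [-0.3, -0.2, 2.0]
finger_gap: 0.0228
gripper_force: 30.0
grasp in plate mm [79.0, 1.7, 52.0] az 45.01 tilt err 0.16 j7 -0.11 F [-0.3 -0.2  2. ] gap 0.0228
0 [0. 0. 0.]
-6 [-0.0006 -0.0083 -0.0002]
-12 [-0.002  -0.0166 -0.0008]
-18 [-0.0042 -0.0246 -0.0017]
-24 [-0.0071 -0.0324 -0.003 ]
-30 [-0.0107 -0.0397 -0.0047]
-36 [-0.015  -0.0466 -0.0067]
-42 [-0.0199 -0.053  -0.009 ]
-48 [-0.0254 -0.0588 -0.0116]
-54 [-0.0314 -0.0639 -0.0145]
-60 [-0.0378 -0.0683 -0.0175]
-66 [-0.0446 -0.0719 -0.0208]
-72 [-0.0517 -0.0747 -0.0242]
-78 [-0.059  -0.0767 -0.0278]
-84 [-0.0665 -0.0778 -0.0314]
-90 [-0.074  -0.078  -0.0351]
```

```bash
python3 -m jog '-0.001 -0.008 0 0 0 0;-0.002 -0.017 -0.001 0 0 0;-0.004 -0.025 -0.002 0 0 0;-0.007 -0.032 -0.003 0 0 0;-0.011 -0.04 -0.005 0 0 0;-0.015 -0.047 -0.007 0 0 0;-0.02 -0.053 -0.009 0 0 0;-0.025 -0.059 -0.012 0 0 0;-0.031 -0.064 -0.0145 0 0 0;-0.038 -0.068 -0.0175 0 0 0;-0.045 -0.072 -0.021 0 0 0;-0.052 -0.075 -0.024 0 0 0;-0.059 -0.077 -0.028 0 0 0;-0.0665 -0.078 -0.0315 0 0 0;-0.074 -0.079 -0.035 0 0 0;-0.074 -0.079 -0.035 0 0 0;-0.074 -0.079 -0.035 0 0 0;-0.074 -0.079 -0.035 0 0 0'; python3 look.py w8 2>/dev/null; python3 -c "
from plan import *
s=r.get_state();G=s['eef_pos']-r.grasp_offset*R.from_quat(s['ee_rot']).as_matrix()[:,2]-C;print(np.degrees(np.arctan2(G@y,G@x)))"
```

```text
time_s: 12.88
eef_pos: [0.626, -0.0647, 0.1953]
ee_rot: [0.385, 0.896, 0.082, 0.206]
ft_force: [-5.8, 6.1, 6.8]
finger_gap: 0.0233
gripper_force: 30.0
grasp in plate mm [-4.4, -78.4, 51.9] az 45.08 tilt err 0.41 j7 -0.12 F [-5.9  5.9  7.3] gap 0.0233
pin_bar 0.55 285 5 [-98.0, 0.3, 85.1]
handle_grip 0.85 321 319 [-10.1, -71.2, 72.9]
lug_tip 0.93 512 120 [4.9, 62.5, 0.9]
-93.11790738297151
```

View pics/w8.png

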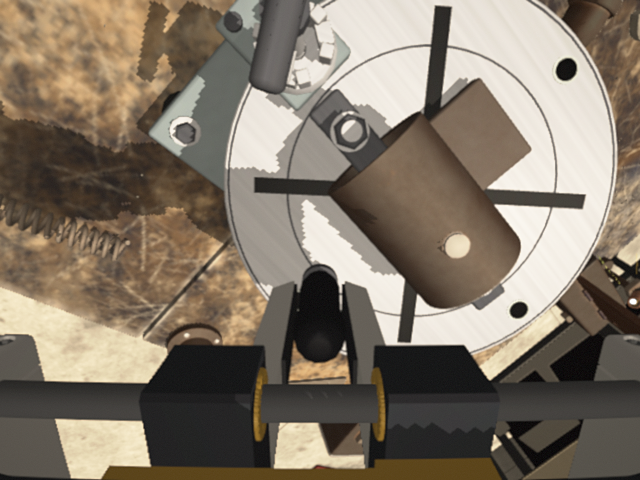

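The plate has turned, with the lug at (495,140) now pointing left, and it looks a few degrees past. The index holes at (566,69) and (519,310) give the exact angle.

```bash
cat > ang.py <<'E'
from plan import *
import sys
def run(guess,save=None):
    c=cam("wrist");im,d=r.snapshot("wrist");g=cv2.cvtColor(im,cv2.COLOR_BGR2GRAY)
    if save: cv2.imwrite(save,im)
    H=[]
    for u,v in guess:
        w=24;u0=max(u-w,0);v0=max(v-w,0);p=(g[v0:v+w,u0:u+w]<90).astype(np.uint8)
        k,lab,st,ce=cv2.connectedComponentsWithStats(p)
        i=min(range(1,k),key=lambda i:np.hypot(*(ce[i]+[u0,v0]-[u,v])) if st[i,4]>40 else 1e9)
        a,b=ce[i]+[u0,v0];o,q=ray("wrist",a,b,c);P=o+q*(((C-o)@n)/(q@n))-C
        h=np.array([P@x,P@y])*1e3;H.append(h);print("hole px",a.round(1),b.round(1),"area",st[i,4],"xy",h.round(1),"r",np.hypot(*h).round(1),"ang",np.degrees(np.arctan2(h[1],h[0])).round(2))
    return H
H=run([tuple(map(int,a.split(","))) for a in sys.argv[1:]])
if len(H)==2:
    e=H[1]-H[0];print("chord dir",np.degrees(np.arctan2(e[1],e[0])).round(2),"len",np.hypot(*e).round(1))
inplate()
E
python3 -m jog '0 0 0 0 0 0;0 0 0 0 0 0;0 0 0 0 0 0'; python3 ang.py 566,69 519,310
```

```text
time_s: 13.38
eef_pos: [0.6262, -0.0647, 0.1955]
ee_rot: [0.385, 0.896, 0.082, 0.206]
ft_force: [-5.4, 6.4, 7.1]
finger_gap: 0.0231
gripper_force: 30.0
hole px 565.4 68.1 area 343 xy [  4.6 101.2] r 101.3 ang 87.42
hole px 518.5 309.1 area 202 xy [100.9  -3.3] r 101.0 ang -1.88
chord dir -47.31 len 142.1
grasp in plate mm [-4.3, -78.5, 51.9] az 45.08 tilt err 0.41 j7 -0.12 F [-6.2  5.4  7. ] gap 0.023
```

Overshot by 2.3°. Going back about 3.2 mm up the slope.

```bash
python3 -m jog '0.0015 0 0.0007 0 0 0;0.0029 0 0.0014 0 0 0;0.0029 0 0.0014 0 0 0;0.0029 0 0.0014 0 0 0;0.0029 0 0.0014 0 0 0'; python3 ang.py 566,69 519,308
```

```text
time_s: 13.85
eef_pos: [0.6295, -0.0649, 0.1971]
ee_rot: [0.385, 0.896, 0.082, 0.206]
ft_force: [-5.0, 5.2, 6.7]
finger_gap: 0.0231
gripper_force: 30.0
hole px 556.5 55.7 area 356 xy [-1.000e-01  1.013e+02] r 101.3 ang 90.08
hole px 521.0 300.4 area 213 xy [101.    1.3] r 101.0 ang 0.77
chord dir -44.66 len 142.1
grasp in plate mm [-0.6, -78.5, 51.9] az 45.07 tilt err 0.37 j7 -0.11 F [-4.8  4.7  6.5] gap 0.0232
```

```bash
python3 -m jog '0 0 0 0 0 0;0 0 0 0 0 0;0 0 0 0 0 0;0 0 0 0 0 0;0 0 0 0 0 0' 0.06; python3 ang.py 556,55 521,300
```

```text
time_s: 14.32
eef_pos: [0.6314, -0.0669, 0.1975]
ee_rot: [0.386, 0.895, 0.082, 0.207]
ft_force: [0.3, 0.2, 0.5]
finger_gap: 0.0496
gripper_force: 0.0
hole px 558.0 49.2 area 371 xy [-1.000e-01  1.012e+02] r 101.2 ang 90.07
hole px 522.3 296.2 area 214 xy [101.    1.3] r 101.0 ang 0.72
chord dir -44.67 len 142.1
grasp in plate mm [1.5, -80.2, 51.6] az 44.97 tilt err 0.26 j7 -0.11 F [-1.  -0.2 -1. ] gap 0.05
```

The plate stays within 0.35° of the quarter turn. Retreating and returning to the pin.

```bash
python3 -m jog '-0.012 0 0.025 0 0 0;-0.024 0.001 0.05 0 0 0;-0.036 0.001 0.075 0 0 0;-0.046 0.001 0.1 0 0 0;-0.05 0.001 0.106 0 0 0;-0.05 0.001 0.106 0 0 0;-0.05 0.001 0.106 0 0 0'; python3 -c "
from plan import *
inplate();show(W(-.1,0,.165),30)"
```

```text
time_s: 14.95
eef_pos: [0.5816, -0.0658, 0.3036]
ee_rot: [0.386, 0.895, 0.082, 0.208]
ft_force: [0.6, 0.2, -0.8]
finger_gap: 0.0498
gripper_force: 0.0
grasp in plate mm [3.0, -80.7, 168.6] az 44.95 tilt err 0.24 j7 0.22 F [ 0.6  0.2 -0.8] gap 0.0498
shift mm [-88.7  83.2 -48.4] rot [  6.62  -0.41 -13.4 ]
```

```bash
python3 -m jog '-0.022 0.021 -0.012 1.5 -0.1 -3;-0.044 0.042 -0.024 3 -0.2 -6;-0.066 0.063 -0.036 5 -0.3 -10;-0.088 0.083 -0.048 6.6 -0.4 -13.4;-0.088 0.083 -0.048 6.6 -0.4 -13.4;-0.088 0.083 -0.048 6.6 -0.4 -13.4;-0.088 0.083 -0.048 6.6 -0.4 -13.4;-0.088 0.083 -0.048 6.6 -0.4 -13.4'; python3 look.py w9; python3 -c "
from plan import *
show(W(-.1,0,.080),30)"
```

```text
time_s: 15.62
eef_pos: [0.495, 0.0176, 0.256]
ee_rot: [0.498, 0.837, 0.11, 0.196]
ft_force: [0.3, 0.3, -1.0]
finger_gap: 0.0496
gripper_force: 0.0
grasp in plate mm [-97.7, 0.0, 164.9] az 29.97 tilt err 0.06 j7 -0.42 F [1.2 0.4 1.1] gap 0.0497
pin_bar 0.84 319 258 [-99.4, 3.0, 85.1]
plate_centre 0.82 409 284 [-20.5, 11.0, 50.3]
handle_grip 0.6 372 379 [-6.2, -70.6, 65.9]
handle_grip 0.33 446 233 [-1.8, 58.5, 10.4]
lug_tip 0.92 445 231 [0.7, 59.6, 1.6]
bar pts 329 x [-115.9  -84.7] y [-21.5  24.9] ztop 85.5
bar dir az -59.2 mean [-101.1    2.7   83.5]
face pts 3941 n 0.8 y [-110.4  108.6]
shift mm [ 35.7  -1.  -77.3] rot [-0.04  0.04  0.01]
```

View pics/w9.png

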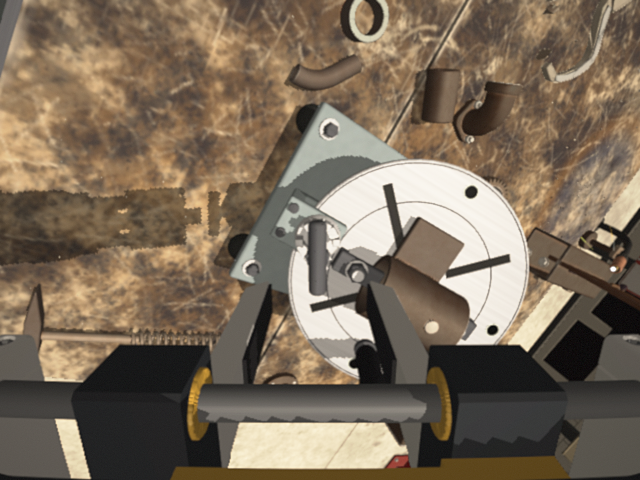

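The bar at (318,257) is still parked and the lug at (445,232) points left. Descending to regrip the bar.

```bash
python3 -m jog '0.012 0 -0.026 0 0 0;0.024 -0.001 -0.052 0 0 0;0.032 -0.001 -0.069 0 0 0;0.035 -0.001 -0.076 0 0 0;0.035 -0.001 -0.076 0 0 0;0.035 -0.001 -0.076 0 0 0;0.035 -0.001 -0.076 0 0 0'; python3 -c "
from plan import *
inplate()"; python3 -m jog '0 0 0 0 0 0;0 0 0 0 0 0;0 0 0 0 0 0;0 0 0 0 0 0;0 0 0 0 0 0;0 0 0 0 0 0' -1; python3 -m jog '-0.0015 0 0.003 0 0 0;-0.003 0 0.006 0 0 0;-0.003 0 0.006 0 0 0;-0.003 0 0.006 0 0 0;-0.003 0 0.006 0 0 0'; python3 look.py w10
```

```text
time_s: 16.45
eef_pos: [0.529, 0.0172, 0.1806]
ee_rot: [0.498, 0.837, 0.11, 0.197]
ft_force: [0.2, -0.4, 0.3]
finger_gap: 0.0501
gripper_force: 0.0
grasp in plate mm [-100.3, 0.8, 82.2] az 30.03 tilt err 0.08 j7 -1.11 F [ 0.2 -0.4  0.3] gap 0.0501
time_s: 16.95
eef_pos: [0.5295, 0.0174, 0.1806]
ee_rot: [0.498, 0.837, 0.111, 0.197]
ft_force: [0.9, 0.2, 2.8]
finger_gap: 0.0158
gripper_force: 30.0
time_s: 17.37
eef_pos: [0.5269, 0.0175, 0.1859]
ee_rot: [0.498, 0.837, 0.111, 0.196]
ft_force: [7.6, 1.4, -11.1]
finger_gap: 0.0157
gripper_force: 30.0
grasp in plate mm [-99.8, 1.1, 87.8] az 30.05 tilt err 0.12 j7 -1.05 F [ 8.2  0.8 -9.5] gap 0.0157
pin_bar 0.56 320 314 [-100.8, 3.0, 90.7]
plate_centre 0.89 435 321 [-25.7, 15.3, 45.8]
lug_tip 0.9 484 263 [-1.2, 58.4, 10.2]
bar pts 1176 x [-121.5  -85.6] y [-20.3  24.9] ztop 102.6
bar dir az -59.9 mean [-102.8    6.1   91. ]
face pts 3345 n 0.7 y [-88.7  98.5]
```

Drawn to about 16 mm. Turning back +60°.

```bash
python3 -m jog '0 0 0 -2.2 0 4.5;0 0 0 -4.4 0.1 9;0 0 0 -6.6 0.2 13.5;0 0 0 -8.8 0.2 18;0 0 0 -11 0.3 22.5;0 0 0 -13.1 0.4 27;0 0 0 -15.3 0.4 31.5;0 0 0 -17.5 0.5 36;0 0 0 -19.7 0.5 40.5;0 0 0 -21.9 0.6 45;0 0 0 -24.1 0.7 49.4;0 0 0 -26.3 0.7 53.9;0 0 0 -26.3 0.7 53.9;0 0 0 -26.3 0.7 53.9;0 0 0 -26.3 0.7 53.9'; python3 look.py w11
```

```text
time_s: 18.87
eef_pos: [0.5263, 0.0163, 0.1854]
ee_rot: [0.013, 0.974, -0.003, 0.224]
ft_force: [7.4, -0.8, -11.5]
finger_gap: 0.0157
gripper_force: 30.0
grasp in plate mm [-100.5, -0.2, 87.6] az 89.98 tilt err 0.07 j7 -0.0 F [  7.9  -0.9 -10.6] gap 0.0153
pin_bar 0.91 321 312 [-103.5, 2.1, 90.6]
plate_centre 0.9 320 378 [-9.0, 1.5, 9.4]
bar pts 1168 x [-126.7  -76.1] y [-17.9  19.8] ztop 102.3
bar dir az 0.8 mean [-105.7    0.9   90.7]
face pts 3531 n 0.7 y [-87.8 105.9]
```

```bash
python3 -m jog '0.002 0 -0.004 0 0 0;0.004 0 -0.008 0 0 0;0.0055 0 -0.012 0 0 0;0.0065 0 -0.014 0 0 0;0.0065 0 -0.014 0 0 0;0.0065 0 -0.014 0 0 0';  python3 -c "
from plan import *
inplate()"; python3 -m jog '0 0 0 0 0 0;0 0 0 0 0 0;0 0 0 0 0 0;0 0 0 0 0 0;0 0 0 0 0 0' 0.06; python3 -m jog '-0.012 0 0.025 0 0 0;-0.024 0.001 0.05 0 0 0;-0.036 0.001 0.075 0 0 0;-0.05 0.001 0.105 0 0 0;-0.05 0.001 0.105 0 0 0;-0.05 0.001 0.105 0 0 0;-0.05 0.001 0.105 0 0 0;-0.05 0.001 0.105 0 0 0'; python3 look.py w12
```

```text
time_s: 19.62
eef_pos: [0.533, 0.0161, 0.1716]
ee_rot: [0.013, 0.974, -0.003, 0.225]
ft_force: [4.6, -1.0, -7.5]
finger_gap: 0.0152
gripper_force: 30.0
grasp in plate mm [-100.5, -0.2, 72.3] az 89.98 tilt err 0.06 j7 -0.13 F [ 4.6 -1.  -7.5] gap 0.0152
time_s: 20.03
eef_pos: [0.5323, 0.0174, 0.1722]
ee_rot: [0.013, 0.974, -0.003, 0.225]
ft_force: [-0.7, 0.5, -0.2]
finger_gap: 0.0457
gripper_force: 0.0
time_s: 20.7
eef_pos: [0.4824, 0.0173, 0.2767]
ee_rot: [0.013, 0.974, -0.003, 0.225]
ft_force: [0.4, -0.3, -0.5]
finger_gap: 0.0496
gripper_force: 0.0
grasp in plate mm [-100.3, 0.1, 188.6] az 90.05 tilt err 0.07 j7 0.76 F [-0.7 -0.4 -0.9] gap 0.0495
pin_bar 0.72 322 246 [-101.5, 3.0, 73.6]
plate_centre 0.96 320 318 [-30.5, 1.1, 57.5]
lug_tip 0.97 375 328 [-99.3, 26.0, 200.6]
bar pts 273 x [-126.4  -74.6] y [-6.6  7.7] ztop 74.9
bar dir az 0.3 mean [-101.2    0.5   72.8]
face pts 3709 n 0.8 y [-110.9  112.4]
```

View pics/w12.png

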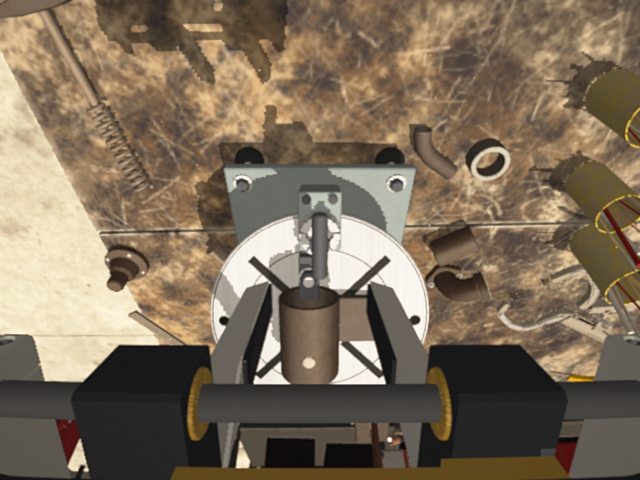

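The bar top is back at 74.9 mm above the face, the same as at the start, so the pin is fully home. The bar lies at 0.3° and the lug at (355,315) points to the tins' side. The gripper is clear, so I'm handing in.

```bash
python3 -c "
from rig import r
print(r.hand_in())"
```

```text
the job is handed in; nothing more can be done
None
```

I turned the faceplate a quarter turn to -π/2, so the lug points left to the side where the large rod tin stands. The pin measured fully home, the gripper touched nothing, and I handed the job in at about 21 s; the hand-in returned no verdict.

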